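Load a new bur into the dental mill's bur changer

ROBOT

A 6-joint arm with a two-finger parallel gripper is mounted at the origin on the work surface. World frame = base frame: x ahead of the robot, y to its left, z up, the work surface at z = 0. Lengths are in mm, angles in degrees, forces in N, time in s.
With the tool pointing down it reaches from about 250 to 725 mm from the base axis. Payload 4 kg.
Tool frame: the origin (TCP) lies between the finger pads; the fingertips stand 17 mm ahead of it and the grasp point (between the pads) lies 2 mm behind it; z points along the fingers, y is the line along which they close (so a half turn about z gives the same grasp; the last joint's range is limited). The gripper opens to 85 mm and grips with 20 to 120 N. Pads are 22 mm wide; open, the fingers measure 114 mm over their backs; the gripper's body (76 mm by 85 mm) begins 54 mm behind the grasp point. The pads swing forward as they close: fully open they stand 13 mm farther back than shut.
Start: joints at [75.802, 13.785, 0.286, 76.501, 0, 90], TCP at [122.634, 484.727, 213.306] pointing down, gripper open.
Joint ranges: [-155.79, 155.79], [-60.16, 107.12], [-62.33, 73.08], [-114, 123.19], [-81.49, 82.49], [-180, 180]. Speed limits (degrees/s): [159.86, 159.86, 180, 180, 180, 180].

INTERFACE

Orientations are given as [roll, pitch, yaw] about the fixed x, y, z axes, in that order (R = Rz(yaw) Ry(pitch) Rx(roll)).
In Python, from rig import read_state, snapshot, camera_info, workorder, nets gives the robot as it stands.
- The arm moves only by the shell command python3 -m handwheel 'ROWS'. ROWS is a JSON object of lists of equal length, an entry for each row: "jaw": the closure, from -1 (fully open) to 1 (shut); "offset": the shift along the tool's x, y, z scaled (see below), a list of three; "dr": the turn, a rotation vector about the tool's x, y, z scaled (see below), a list of three. In form: {"jaw": [jaw, ...], "offset": [[tx, ty, tz], ...], "dr": [[ax, ay, az], ...]}. A call has 1 to 20 rows; each row is the pose to reach, as a shift and turn from the pose commanded when the call began, along the tool's axes at that moment, turning the shorter way round; what a row does not reach only later rows make up. The controller multiplies each number of a shift by 0.15 m and each number of a turn by 360 degrees. A row lasts 1/8 s, in which the tool goes at most 62.5 mm and 10.7 degrees, less where a joint would pass 70% of its speed; a pose out of reach is approached as far as the arm can. A call with a number of a shift or a turn outside -1 to 1 is refused whole. A call with a gripper value outside its range is refused whole. The fingers move at their own pace and stop on an object; the grip force is fixed at half the most. Time passes only in rows, so rows that repeat a pose let the fingers close. It gives the time, the measured TCP pose, the force and the opening at its end, in the units of the state.
- read_state(): the state, without advancing time (a new reading comes with each control period).
- snapshot(name): name is "side" or "top" or "wrist"; returns (picture, depth): 384x512x3 uint8, blue, green, red; 384x512 float32, mm along the optical axis (not along the pixel's ray), 0 where there is no reading.
- camera_info(name): a dict with "fx", "fy", "cx", "cy" (pixels), "k1" (the pictures are not rectified: a ray, as slopes to the right and down, at radius r is drawn at 1 + k1 r^2 times it, then the intrinsics apply), "position" and "orientation" of the camera in the world; the wrist camera has in their place "mount" (4x4, takes a point from camera to tool coordinates, whose origin is the TCP and whose axes are the flange's). Camera axes: x right, y down, z forward; pixel columns grow to the right and rows downward; lengths in mm; the calibration is good to about 2 mm. A picture is of the moment at which its call begins: read the wrist's pose just before it. camera_info takes no time and is no camera call.
- workorder.sign_off(): hands the job in, once; it reports no verdict.
Trained networks look in the newest picture that a camera, given by its name, has taken for a name from the list of things; names that differ only in an ending like _2 or _b are one class to them, and where a whole thing is asked for, a point or a joint stands for the part that bears it (a point fixed in the world has none). Each returns a list of dicts, best first, with "conf" (0 to 1); they miss things now and then, are a little off and sometimes report something else, mostly with a low value. They report only what shows in the picture. A call takes as long as a camera call.
- nets.recognise(camera, target): "at" ([x, y, z] in mm, in the coordinates of the camera as it stood for that picture, good to about 4 mm: the middle of the surface that is visible of it).
The state is a dict: "clock": time; "joint_pos": joint angles; "dq": joint speeds; "effort": joint torques, N m; "tcp_pos": TCP position; "ee_rot": TCP orientation; "contact_force": force on the tool from outside, world axes, zero at the start; "ft_torque": the same for the moment, N m; "finger_gap": finger opening in mm.
Only numpy, scipy, OpenCV 4.12 (cv2) and the standard library are available. Lean on these libraries where they do the work, as an engineer would, in place of code of your own. Each camera call takes 0.05 s, during which the arm holds its last target. There are 200 camera calls.

TASK

The milling unit's bur changer has one empty socket, still under the clear guard. Turn the wheel anticlockwise (seen from above) by its wing knob, click by click, until that socket has clicked in at the loading pointer, without running past it; then take the new bur from its stand and press it gently but fully home in the socket, its collar down on the rim. Leave the blank disc, the crown block and the mouse alone.

Things in the scene. Friction and masses are not known exactly. Their poses are not given: they have to be found in the camera images.
- changer: Bur changer fixed on the counter: white base 190 x 190 mm, 58 mm high, with a horizontal bur wheel under a clear guard. Origin: centre of the base's underside, below the wheel's vertical axis (z up); -x is its front, where the loading pointer stands, a steel tab 84 mm before the axis, 88 mm high
- hub (a point): Centre of the wheel, on its axis at rim height (102 mm). Ten sockets in a ring of 56 mm radius: nine hold burs (tops 136 mm above the counter), one is empty. A sprung detent clicks every 36 degrees, socket by socket: leaving a notch takes about 0.3 N m, falling to nothing half way, where the wheel jumps on into the next notch by itself. Let go elsewhere, it drops into the nearer notch
- guard_edge (a point): Middle of the front edge of the clear guard's flat top, 147 mm above the counter, 25 mm before the wheel's axis. The guard is 180 mm wide and covers the wheel from here to the back, so that burs go in only at the front; the knob stands above it through a 36 mm cut-out
- load (a point): Loading place, fixed on the changer: the point at rim height (102 mm), 56 mm before the wheel's axis, beside the pointer; a socket clicked in there has its mouth centre here. Axes as the changer's; the empty socket, turned anticlockwise, arrives from its +y side
- socket (a point): Centre of the empty socket's mouth, at rim height; turns with the wheel. Two to four clicks short of the loading place at the start. An upright aluminium tube, 22 mm outside, bore 14 mm, 34 mm deep, open below; two sprung clips 10 mm down grip a bur's sleeve
- knob_grip (a point): Grip point of the wing knob, on the wheel's axis, 174 mm above the counter, 10 mm below the top: an upright bar 46 mm long (this point's x axis), 12 mm thick (y), 29 mm high, on a 20 mm stem. Lost motion: it turns freely up to 0.5 rad (standing anywhere in that) before it takes the wheel along, and again for about 0.3 rad after each click
- bur: New milling bur, steel, about 50 g, upright in its stand. Origin: its lower tip, z along it: 4 mm tip to 12 mm, cone to 18, sleeve 12 mm in diameter to 32, collar 20 mm in diameter 32 to 36, shank 10 mm in diameter 36 to 66 (to grip). Fully home, the collar lies on the rim (origin 32 mm below it). It drops in freely until some 8 mm before that, where clips hold it; pushing it on takes under 10 N
- rack: Bur stand, fixed: aluminium block 50 x 90 mm, 45 mm high, with two 14 mm holes 44 mm apart along its y; the new bur stands in the -y one, its collar on the block. Origin: centre of the underside
- blank: Bystander: white milling blank, a disc 98 mm in diameter, 14 mm thick, lying flat. Origin: centre of its underside
- mandrel: Bystander: ivory crown block 18 x 38 x 15 mm with a steel pin, on a grey foot. Origin: centre of its underside
- mouse: Bystander: black computer mouse, 100 x 60 mm, 36 mm high. Origin: on its underside

How it is judged (in metres and radians):
On the way, in this order (a step that is already met when the one before it is completed fails the run):
1. the empty socket has clicked in at the loading pointer (horizontal distance between socket and load below 0.003 m), for 0.3 s.
2. the bur is fully home in the socket (horizontal distance between bur and socket below 0.003 m and z of bur in the frame of socket below -0.0305 m), for 0.2 s.
At the end, for the whole second after the job is handed in: The empty socket rests clicked in at the loading pointer (within 3 mm), the new bur stands in it upright (within 0.08 rad, 3 mm) with its collar down on the rim (within 1.5 mm), let go and at rest; the wheel was never run a click past the pointer, the bur never forced (all of step 2 and horizontal distance between socket and load below 0.003 m and angle between bur's own z axis and vertical below 0.08 rad and linear speed of bur below 0.02 m/s); the robot touches nothing.
It fails at once if the empty socket is carried a click past the loading pointer (y of socket in the frame of load below -0.02 m and x of socket in the frame of load below 0.05 m).
It fails at once if the bur is forced into the wheel with more than 50 N (some 20 N of it is the clips' own grip) (contact force between bur and wheel above 50 N).
It fails at once if the blank is moved (distance of blank from where it was at the start of the episode above 0.02 m).
It fails at once if the crown block is moved (distance of mandrel from where it was at the start of the episode above 0.02 m).
It fails at once if the mouse is moved (distance of mouse from where it was at the start of the episode above 0.02 m).
It also fails if it takes over 72 s, if anything falls off the work surface, if the arm or the gripper's body presses on something with over 40 N, if the wrist force passes 120 N, or if a joint passes its speed limit or range.

## Working session

There is one attempt and no reset: what is moved stays moved. The work goes in short steps, Python scripts to look and compute and a shell command to move; the robot and the scene stay as the last step left them, time stands still between calls to the robot, and variables do not carry over. Pictures are saved under pics/ and viewed, on a budget of 10 in all, crops included, one or two more only if the job needs it, and the job is handed in when it is done.

```bash
ls; mkdir -p pics
cat > h.py <<'E'
import numpy as np, cv2, json
from scipy.spatial.transform import Rotation as R
from rig import read_state, snapshot, camera_info, workorder, nets
def pose():
    s=read_state(); return np.array(s['tcp_pos']),R.from_euler('xyz',s['ee_rot'],degrees=True).as_matrix()
def campose(n,tp=None):
    c=camera_info(n)
    if 'mount' in c:
        p,r=tp or pose(); M=np.array(c['mount']); return r@M[:3,:3], r@M[:3,3]+p
    o=np.array(c['orientation'])
    r=o if o.shape==(3,3) else R.from_euler('xyz',o,degrees=True).as_matrix()
    return r,np.array(c['position'])
def rays(n,uv):
    c=camera_info(n); d=(np.array(uv,float).reshape(-1,2)-[c['cx'],c['cy']])/[c['fx'],c['fy']]
    u=d.copy()
    for _ in range(20): u=d/(1+c['k1']*(u**2).sum(1,keepdims=True))
    return np.c_[u,np.ones(len(u))]
def atz(n,uv,z,tp=None): # pixel -> world at height z
    r,p=campose(n,tp); d=rays(n,uv)@r.T; return p+d*((z-p[2])/d[:,2])[:,None]
def cloud(n,D,tp=None):
    v,u=np.mgrid[:384,:512]; r,p=campose(n,tp)
    return ((rays(n,np.c_[u.ravel(),v.ravel()])*D.reshape(-1,1))@r.T+p).reshape(384,512,3)
def proj(n,P,tp=None):
    c=camera_info(n); r,p=campose(n,tp); q=(np.array(P,float).reshape(-1,3)-p)@r; s=q[:,:2]/q[:,2:]
    s=s*(1+c['k1']*(s**2).sum(1,keepdims=True)); return s*[c['fx'],c['fy']]+[c['cx'],c['cy']]
E
python3 - <<'E'
from h import *
print(read_state())
for n in ['side','top','wrist']:
    print(n,camera_info(n)); tp=pose(); im,D=snapshot(n); cv2.imwrite(f'pics/{n}0.png',im); np.savez(f'{n}0.npz',im=im,D=D,p=tp[0],r=tp[1])
    r,p=campose(n,tp)
    for t in (['changer','hub','socket','knob_grip','bur','rack','blank','mandrel','mouse','guard_edge'] if n!='wrist' else ['socket','knob_grip','bur']):
        print(n,t,[(round(d['conf'],2),np.round(r@np.array(d['at'])+p).tolist()) for d in nets.recognise(n,t)[:3]])
print(read_state()['clock'])
a=[cv2.imread(f'pics/{n}0.png') for n in ['side','top']]
E
```

```text
pics
{'clock': 0.0, 'joint_pos': array([7.58035489e+01, 1.38336635e+01, 2.13619284e-01, 7.65017643e+01,
       4.33186786e-04, 9.00019343e+01]), 'dq': array([ 0.07668614, -0.02600546,  0.01389353,  0.00262278, -0.03291706,
        0.0352671 ]), 'effort': array([ 6.05725818e-04, -3.72319043e+01,  2.52407992e+01,  1.72197801e-02,
        2.05357907e-06,  5.56477616e-06]), 'tcp_pos': array([122.45648045, 484.07928608, 212.39960356]), 'ee_rot': array([-1.79878191e+02, -4.29073553e-04,  1.65801614e+02]), 'contact_force': array([ 0.15487946, -0.0737164 , -1.53261905]), 'ft_torque': array([-0.01942435, -0.01720898, -0.01747063]), 'finger_gap': 85.65827589838614}
side {'fx': 428.840920777789, 'fy': 428.840920777789, 'cx': 256.18650198188686, 'cy': 189.12019655123146, 'k1': 0.024653040538498434, 'position': array([ 144.47067055, -672.47902068,  935.90186026]), 'orientation': array([-136.01906518,   -1.09455427,  -30.92909192])}
side changer [(0.79, [541.0, -84.0, 102.0])]
side hub [(0.66, [546.0, -47.0, 173.0]), (0.61, [531.0, -55.0, 101.0])]
side socket [(0.95, [530.0, -54.0, 103.0])]
side k
[... 932 characters left out ...]
36, [589.0, -40.0, 149.0])]
top mandrel [(0.64, [665.0, -362.0, 23.0])]
top mouse [(0.91, [392.0, -369.0, 28.0])]
top guard_edge [(0.91, [587.0, -39.0, 149.0])]
wrist {'fx': 265.5748207120651, 'fy': 265.5748207120651, 'cx': 250.3462684408027, 'cy': 186.25342562365802, 'k1': -0.007189307236547706, 'mount': array([[ 5.43507544e-04, -9.59844752e-01, -2.80531206e-01,
         7.00716571e+01],
       [ 9.99999851e-01,  5.06768253e-04,  2.03501836e-04,
        -1.43331827e-01],
       [-5.31658600e-05, -2.80531274e-01,  9.59844884e-01,
        -1.61571682e+02],
       [ 0.00000000e+00,  0.00000000e+00,  0.00000000e+00,
         1.00000000e+00]])}
wrist socket []
wrist knob_grip []
wrist bur []
1.3
```

Run:
```python
from h import *
a=np.load('top0.npz')['im'];b=np.load('side0.npz')['im']
def crop(n,im,c,w):
    u,v=proj(n,[c])[0].astype(int); u0=max(0,u-w);v0=max(0,v-w); print(n,u0,v0); return cv2.resize(im[v0:v0+2*w,u0:u0+2*w],(400,400),interpolation=cv2.INTER_CUBIC)
im=np.vstack([np.hstack([crop('top',a,[546,-45,120],50),crop('side',b,[546,-45,120],65)])])
im2=np.hstack([cv2.resize(x[:, :],(400,300)) for x in (a,b)])
cv2.imwrite('pics/a.png',np.vstack([im,im2])[:600,:])
```

```text
top 227 137
side 193 136
```

View pics/a.png

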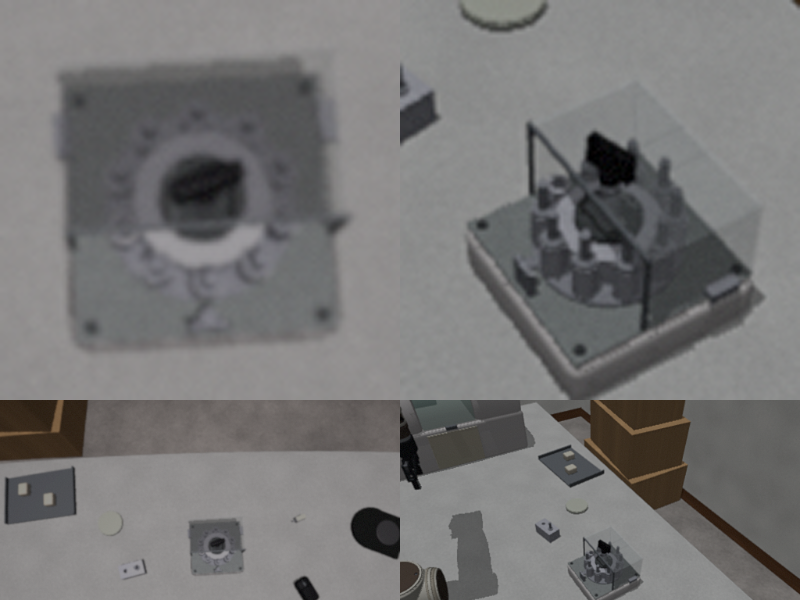

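The top view shows the changer near (300,170) px with its front toward −x, and the knob bar roughly along −y. The stand is on the left and the bystanders are well clear. Next I fit the changer pose from its base screws.

Run:
```python
from h import *
P=atz('top',np.array([[78,100],[303,88],[91,327],[323,313]])/4+[227,137],58)
print(P.round(1),P.mean(0).round(1))
f=(P[2]+P[3]-P[0]-P[1])[:2]; print('front dir',np.degrees(np.arctan2(f[1],f[0])))
l=(P[0]+P[2]-P[1]-P[3])[:2]; print('left dir',np.degrees(np.arctan2(l[1],l[0])))
K=atz('top',np.array([[172,198],[242,170]])/4+[227,137],184);print(K)
p,r=pose(); print(r.round(2)); 
tgt=np.array([480,-40,330]); print('rows units',r.T@(tgt-p)/150)
print('angles', )
```

```text
[[ 630.1   38.2   58. ]
 [ 634.5 -121.1   58. ]
 [ 470.    32.4   58. ]
 [ 475.5 -128.    58. ]] [552.5 -44.7  58. ]
front dir -177.72036735982547
left dir 91.77505427780392
[[540.56273591 -22.62637695 184.        ]
 [556.64897819 -65.72951709 184.        ]]
[[-0.97  0.25 -0.  ]
 [ 0.25  0.97 -0.  ]
 [ 0.   -0.   -1.  ]]
rows units [-3.16773177 -2.80677212 -0.77792798]
angles
```

```bash
python3 -m handwheel '{"jaw":[-1,-1,-1,-1],"offset":[[-0.8,-0.7,-0.4],[-0.8,-0.7,-0.4],[-0.8,-0.7,-0.4],[-0.8,-0.7,-0.4]],"dr":[[0,0,0],[0,0,0],[0,0,0],[0,0,0]]}'
python3 -m handwheel '{"jaw":[-1,-1,-1,-1],"offset":[[-0.8,-0.7,-0.4],[-0.8,-0.7,-0.4],[-0.8,-0.7,-0.4],[-0.8,-0.7,-0.4]],"dr":[[0,0,0],[0,0,0],[0,0,0],[0,0,0]]}'
python3 -m handwheel '{"jaw":[-1,-1,-1,-1],"offset":[[-0.8,-0.7,0],[-0.8,-0.7,0],[-0.8,-0.7,0],[-0.8,-0.7,0]],"dr":[[0,0,0],[0,0,0],[0,0,0],[0,0,0]]}'
python3 -m handwheel '{"jaw":[-1,-1,-1,-1,-1,-1],"offset":[[-0.6,-0.65,0],[-0.6,-0.65,0],[-0.6,-0.65,0],[-0.6,-0.65,0],[-0.6,-0.65,0],[-0.6,-0.65,0]],"dr":[[0,0,0],[0,0,0],[0,0,0],[0,0,0],[0,0,0],[0,0,0]]}'
python3 - <<'E'
from h import *
s=read_state(); print(s['joint_pos'].round(1),s['tcp_pos'],s['ee_rot'],s['clock'])
tp=pose(); im,D=snapshot('wrist'); np.savez('w1.npz',im=im,D=D,p=tp[0],r=tp[1])
r,p=campose('wrist',tp)
for t in ['socket','knob_grip','hub']: print(t,[(round(d['conf'],2),np.round(r@np.array(d['at'])+p).tolist()) for d in nets.recognise('wrist',t)[:3]])
cv2.imwrite('pics/w1.png',cv2.resize(im,(800,600),interpolation=cv2.INTER_CUBIC))
E
```

```text
clock: 1.8
tcp_pos: [214.8, 352.4, 275.1]
ee_rot: [179.8, 0.1, 165.5]
contact_force: [-0.9, 0.6, 0.3]
finger_gap: 85.4
clock: 2.3
tcp_pos: [305.3, 221.7, 334.1]
ee_rot: [179.9, 0.1, 165.5]
contact_force: [0.7, 0.5, 0.4]
finger_gap: 85.4
clock: 2.8
tcp_pos: [395.0, 91.0, 331.9]
ee_rot: [-180.0, -0.1, 165.7]
contact_force: [0.1, -0.1, 0.9]
finger_gap: 85.4
clock: 3.55
tcp_pos: [457.3, -24.0, 333.6]
ee_rot: [180.0, 0.0, 165.9]
contact_force: [-0.3, 0.1, -0.3]
finger_gap: 85.2
[-3.   7.8 10.6 92.8  0.  11. ] [457.31616768 -24.03856546 333.60746357] [1.79981258e+02 2.16496768e-02 1.65948219e+02] 3.55
socket [(0.6, [533.0, -40.0, 103.0]), (0.48, [476.0, 263.0, 44.0])]
knob_grip [(0.83, [548.0, -44.0, 180.0])]
hub [(0.88, [533.0, -44.0, 105.0])]
```

View pics/w1.png

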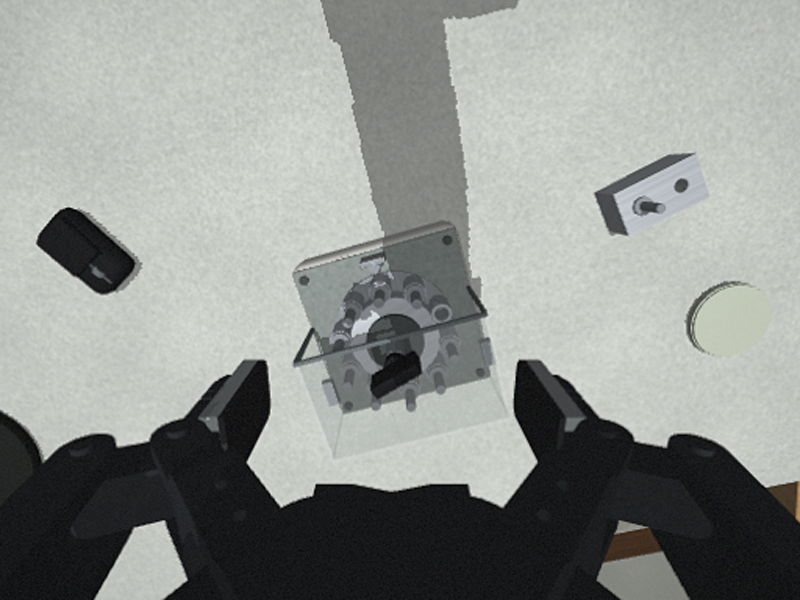

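The empty socket looks like the open ring at about (440,313), on the +y side. I'll crop it and overlay the predicted socket positions to confirm.

Run:
```python
from h import *
z=np.load('w1.npz'); tp=(z['p'],z['r']); im=z['im']
c=np.array([552.5,-44.7]); yaw=2
S=4
u0,v0=180,135; big=cv2.resize(im[v0:v0+140,u0:u0+150],None,fx=S,fy=S,interpolation=cv2.INTER_CUBIC)
big=cv2.convertScaleAbs(big,alpha=1.3)
for k in range(10):
    a=np.radians(180+yaw-36*k); P=[c[0]+56*np.cos(a),c[1]+56*np.sin(a),102]
    q=proj('wrist',[P],tp)[0]; q=((q-[u0,v0]+.5)*S).astype(int)
    cv2.circle(big,tuple(q),3,(0,0,255),-1); cv2.putText(big,str(k),tuple(q+4),0,.5,(0,255,255),1)
cv2.imwrite('pics/w1c.png',big)
# screws & knob
print('screws',atz('wrist',np.array([[304,281],[447,240],[348,406],[482,372]])*.64,58,tp).round(1).tolist())
X=cloud('wrist',z['D'],tp); m=(X[...,2]>178)&(X[...,2]<190)&(np.hypot(X[...,0]-550,X[...,1]+45)<40)
Q=X[m]; print(len(Q),Q.mean(0)); 
r=cv2.minAreaRect(Q[:,:2].astype(np.float32)); print(r)
```

```text
screws [[479.3, -127.5, 58.0], [473.1, 33.0, 58.0], [639.8, -122.8, 58.0], [634.4, 40.8, 58.0]]
354 [552.98012529 -44.26562577 184.16330554]
((554.5270385742188, -44.47822570800781), (13.05497932434082, 45.990989685058594), 18.550630569458008)
```

View pics/w1c.png

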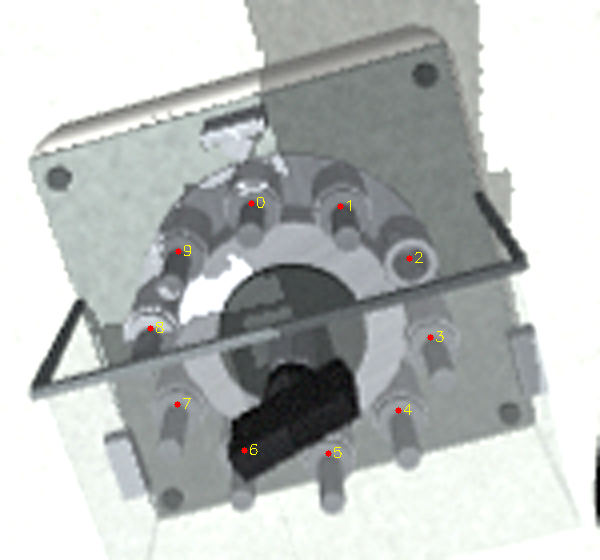

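Socket index 2 is the empty one (72°, two clicks). The knob centre is about (553,−44) and its thickness axis points at 18.5°. I'll turn the tool to match above the knob and check.

```bash
python3 -m handwheel '{"jaw":[0,0,0,0,0,0,0,0],"offset":[[-0.655,0.025,0.55],[-0.655,0.025,0.55],[-0.655,0.025,0.55],[-0.655,0.025,0.55],[-0.655,0.025,0.55],[-0.655,0.025,0.55],[-0.655,0.025,0.55],[-0.655,0.025,0.55]],"dr":[[0,0,0.1594],[0,0,0.1594],[0,0,0.1594],[0,0,0.1594],[0,0,0.1594],[0,0,0.1594],[0,0,0.1594],[0,0,0.1594]]}'
python3 - <<'E'
from h import *
s=read_state(); print(s['joint_pos'].round(1),s['tcp_pos'],s['ee_rot'],s['clock'])
tp=pose(); im,D=snapshot('wrist'); np.savez('w2.npz',im=im,D=D,p=tp[0],r=tp[1])
X=cloud('wrist',D,tp); m=(X[...,2]>176)&(X[...,2]<192)&(np.hypot(X[...,0]-552,X[...,1]+45)<40)
n,l,st,c=cv2.connectedComponentsWithStats(m.astype(np.uint8)); 
for i in range(1,n):
    Q=X[l==i]
    if len(Q)>50: print(len(Q),Q.mean(0),cv2.minAreaRect(Q[:,:2].astype(np.float32)))
cv2.imwrite('pics/w2.png',im)
E
```

```text
clock: 4.75
tcp_pos: [553.9, -46.0, 250.9]
ee_rot: [180.0, 0.0, 108.5]
contact_force: [0.8, -0.0, 0.3]
finger_gap: 42.4
[-4.7 19.6 13.8 84.2  0.  66.8] [553.8869302  -45.96038524 250.86601285] [1.79993438e+02 1.33038929e-03 1.08471776e+02] 4.75
669 [554.0966769  -43.49720747 184.64042337] ((554.625, -44.85702133178711), (11.97330379486084, 46.39219284057617), 18.78571128845215)
```

View pics/w2.png

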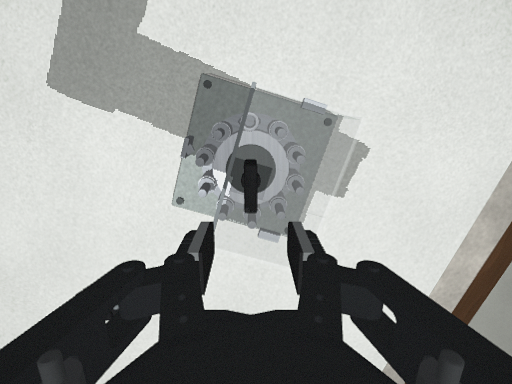

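Aligned: the bar sits centred between the fingers. I'll descend and grip.

```bash
python3 -m handwheel '{"jaw":[0,0,0,1,1,1,1,1,1],"offset":[[0.006,0.006,0.35],[0.006,0.006,0.52],[0.006,0.006,0.52],[0.006,0.006,0.52],[0.006,0.006,0.52],[0.006,0.006,0.52],[0.006,0.006,0.52],[0.006,0.006,0.52],[0.006,0.006,0.52]],"dr":[[0,0,0],[0,0,0],[0,0,0],[0,0,0],[0,0,0],[0,0,0],[0,0,0],[0,0,0],[0,0,0]]}'; python3 -c "
from h import *
s=read_state();print(s['ft_torque'],s['ee_rot'])"
```

```text
clock: 5.92
tcp_pos: [554.4, -44.9, 172.8]
ee_rot: [-180.0, 0.0, 108.4]
contact_force: [-0.8, 1.2, -0.1]
finger_gap: -0.0
[-0.03521919 -0.01689552 -0.01131345] [-1.79998608e+02  1.14556114e-03  1.08421779e+02]
```

The gap reads 0, so the grip may have missed. I'll look.

Run:
```python
from h import *
tp=pose(); im,D=snapshot('wrist')
im2,_=snapshot('side'); a=cv2.resize(im2[130:240,190:330],(560,440),interpolation=cv2.INTER_CUBIC)
b=cv2.resize(im[100:300,170:330],(240,300))
c=np.zeros((440,800,3),np.uint8); c[:,:560]=a; c[:300,560:]=b
cv2.imwrite('pics/g.png',c); print(read_state()['finger_gap'])
```

```text
-0.30424410968236304
```

View pics/g.png

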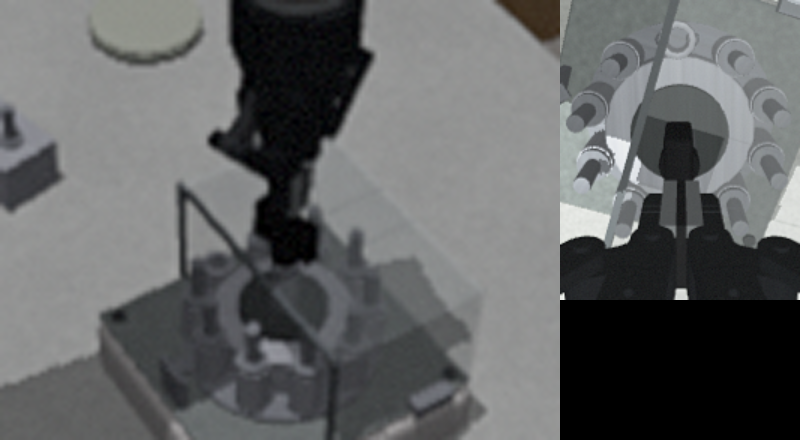

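Run:
```python
from h import *
z=np.load('side0.npz')
P=[[554.4,-44.9,172.8],[554.4,-44.9,155.8],[554.4,-44.9,184],[554.4,-44.9,193]]
print((proj('side',P)-[190,130])*4)
print((proj('wrist',P)-[170,100])*1.5+[560,0])
tp=pose(); im,D=snapshot('wrist'); X=cloud('wrist',D,tp)
# points in region near TCP
m=(np.hypot(X[...,0]-554,X[...,1]+45)<30)&(X[...,2]>150)&(X[...,2]<260)
T=(X[m]-tp[0])@tp[1]; 
for a in range(-30,30,6):
    k=(T[:,0]>=a)&(T[:,0]<a+6)
    if k.sum(): print(a,k.sum(),'y',np.percentile(T[k,1],[5,50,95]).round(1),'z',np.percentile(T[k,2],[5,50,95]).round(1))
im2,D2=snapshot('side'); X2=cloud('side',D2); m=(np.hypot(X2[...,0]-554,X2[...,1]+45)<35)&(X2[...,2]>150)&(X2[...,2]<220)
T=(X2[m]-tp[0])@tp[1]
for h in range(-40,25,6):
    k=(T[:,2]>=h)&(T[:,2]<h+6)
    if k.sum(): print('side z',h,k.sum(),'x',np.percentile(T[k,0],[5,50,95]).round(1),'y',np.percentile(T[k,1],[5,50,95]).round(1))
```

```text
[[287.9943935  222.39651655]
 [287.21656926 241.27167611]
 [288.51671811 209.72331326]
 [288.9422766  199.39904965]]
[[678.447931   180.35010757]
 [678.60778396 166.0752245 ]
 [678.32527625 191.30486734]
 [678.21444909 201.2045159 ]]
-18 12 y [-12.7   0.    3.3] z [-68.4 -63.7 -20.3]
-12 496 y [-28.8  -1.6  27.6] z [-79.9 -72.4 -56.1]
-6 657 y [-28.1  -0.2  28.3] z [-76.5 -74.9  15.4]
0 1097 y [-25.3   0.7  26.8] z [-77.  -73.4  15.1]
6 4569 y [-26.2  -0.5  24.8] z [-80.5 -68.4 -24.7]
12 929 y [-25.   -2.3  24.4] z [-86.9 -71.3 -11.4]
18 380 y [-5.8 -0.5  5. ] z [-12.8  -8.   14.1]
24 3 y [-16.5 -16.4 -11.3] z [22.  22.5 22.6]
side z -40 21 x [-12.2  -7.9   3.7] y [-16.2  -9.4  11.8]
side z -34 17 x [-11.6  -7.8   4. ] y [-15.4 -10.5   2. ]
side z -28 14 x [-12.3  -9.5   0.4] y [-14.1  -7.4   4.4]
side z -22 5 x [-11.8  -9.4  -5.8] y [-8.  -6.8  1.8]
side z -16 23 x [-20.6  -6.3  19.4] y [-7.  -4.2  0.8]
side z -10 51 x [-23.2  -6.7  18.8] y [-9.6 -7.3  0.9]
side z -4 27 x [-21.3  -3.7  15.5] y [-9.9 -8.3 -4. ]
side z 2 25 x [-24.2  -9.8  18.2] y [-9.3 -7.7 -2.5]
side z 8 29 x [-22.8  -4.7  17.4] y [-9.6 -8.5 -3.9]
side z 14 19 x [-21.9  -5.1   7.2] y [-10.9  -8.5  -5. ]
side z 20 3 x [-3.6 -2.6 -0.7] y [-11.2 -11.2 -10. ]
```

Run:
```python
from h import *
tp=pose(); im,D=snapshot('side'); X=cloud('side',D)
for u in (258,261,264,267):
  print(u)
  for v in range(166,197,2):
    t=(X[v,u]-tp[0])@tp[1]; print(v,t.round(0),im[v,u],end=' | ')
  print()
b=cv2.resize(im[150:205,235:290],(600,600),interpolation=cv2.INTER_CUBIC); cv2.imwrite('pics/g2.png',cv2.convertScaleAbs(b,alpha=2))
print(read_state()['joint_pos'])
```

```text
258
166 [  6. -11. -71.] [18 15 16] | 168 [  1. -17. -71.] [13  8  9] | 170 [ -4. -23. -73.] [23 23 20] | 172 [-12. -32. -77.] [7 3 5] | 174 [-13. -33. -73.] [14  7  8] | 176 [-12. -32. -64.] [2 1 0] | 178 [  2. -14. -35.] [12 12 13] | 180 [  2. -15. -29.] [14 17 13] | 182 [11. -2. -7.] [7 5 5] | 184 [ 6. -9. -8.] [9 5 7] | 186 [ 6. -9. -1.] [13 13 13] | 188 [ 6. -8.  6.] [10  3  3] | 190 [ 5. -9. 13.] [7 5 4] | 192 [  3. -11.  17.] [9 2 7] | 194 [  3. -11.  24.] [20 18 20] | 196 [ 5. -9. 34.] [51 47 44] | 
261
166 [ -8. -17. -84.] [12  4  7] | 168 [ -8. -16. -76.] [16 15  7] | 170 [ -7. -15. -68.] [ 6 12  9] | 172 [ -8. -16. -63.] [15 12 11] | 174 [ -6. -13. -53.] [10  7  8] | 176 [ -7. -14. -49.] [12 11 12] | 178 [ -8. -15. -43.] [13 10 10] | 180 [ -6. -12. -33.] [9 9 9] | 182 [ -8. -14. -29.] [14 13 11] | 184 [ -1.  -6. -11.] [11  7  4] | 186 [-3. -8. -7.] [0 1 0] | 188 [-3. -7.  1.] [4 4 1] | 190 [-5. -9.  5.] [6 6 5] | 192 [ -6. -10.  11.] [6 9 5] | 194 [-5. -9. 20.] [4 0 0] | 196 [ -6. -10.  25.] [26 26 25] | 
264
166 [-17. -17. -89.] [5 1 5] | 168 [-17. -17. -83.] [16 18 16] |
[... 401 characters left out ...]
94 [-13.  -7.  16.] [11  8  7] | 196 [-10.  -3.  28.] [72 67 67] | 
267
166 [-10.   4. -70.] [12 11 11] | 168 [-13.   0. -68.] [12  8 10] | 170 [-12.   1. -60.] [50 48 46] | 172 [-13.   1. -54.] [54 54 52] | 174 [-12.   2. -46.] [68 66 65] | 176 [-11.   4. -38.] [71 71 68] | 178 [-13.   2. -34.] [102 101  98] | 180 [-13.   3. -26.] [108 107 104] | 182 [16. 40. 28.] [99 95 93] | 184 [10. 33. 26.] [63 61 59] | 186 [-17.  -1. -11.] [5 3 5] | 188 [-21.  -6. -10.] [3 7 5] | 190 [-22.  -8.  -6.] [0 0 1] | 192 [-23.  -8.   1.] [0 0 0] | 194 [-22.  -7.   9.] [9 6 8] | 196 [-24.  -8.  14.] [83 78 78] | 
[-4.62668031e+00  2.12847352e+01  4.60258316e+00  7.33245164e+01
 -1.31788812e-03  6.69555341e+01]
```

View pics/g2.png

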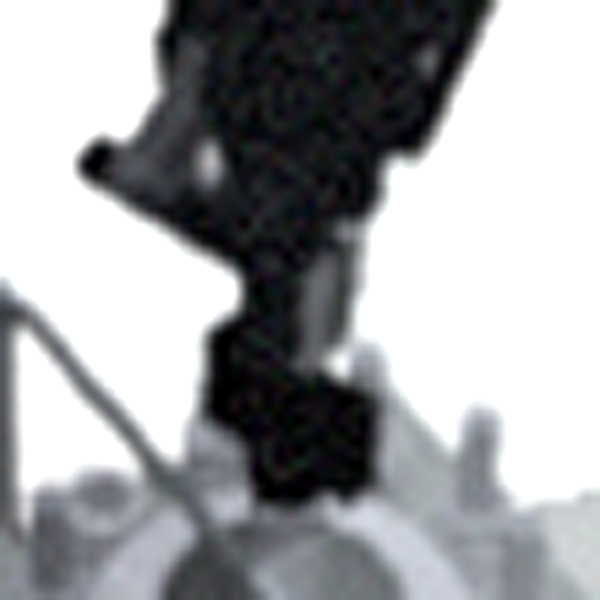

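Run:
```python
from h import *
def rep(D,tp,name):
    X=cloud('wrist',D,tp); T=(X-tp[0])@tp[1]
    m=(D>0)&(np.abs(T[...,0])<13)&(np.abs(T[...,1])<60)&(T[...,2]>-90)&(T[...,2]<20)
    Q=T[m]; print(name)
    for h in range(-90,20,8):
        k=(Q[:,2]>=h)&(Q[:,2]<h+8)
        if k.sum(): print(h,k.sum(),Q[k].min(0).round(0),Q[k].max(0).round(0))
z=np.load('w1.npz'); rep(z['D'],(z['p'],z['r']),'open')
z=np.load('w2.npz'); rep(z['D'],(z['p'],z['r']),'half')
tp=pose(); im,D=snapshot('wrist'); rep(D,tp,'shut')
```

```text
open
-90 3548 [-13. -60. -90.] [ 13.  60. -82.]
-82 1238 [-12. -60. -82.] [ 13.  60. -74.]
-74 812 [ -0. -54. -74.] [ 12.  56. -66.]
-66 980 [-12. -56. -66.] [ 11.  58. -58.]
-58 969 [-13. -56. -58.] [ 11.  58. -50.]
-50 814 [-12. -56. -50.] [ 11.  58. -42.]
-42 552 [-12. -54. -42.] [ 11.  56. -34.]
-34 63 [-11. -42. -34.] [  8.  44. -32.]
half
-90 2600 [-13. -58. -90.] [ 13.  60. -82.]
-82 5129 [-13. -56. -82.] [ 13.  58. -74.]
-74 1968 [-13. -53. -74.] [ 13.  55. -66.]
-66 858 [-12. -46. -66.] [ 13.  51. -58.]
-58 669 [-12. -34. -58.] [ 11.  36. -50.]
-50 618 [-12. -34. -50.] [ 11.  36. -42.]
-42 530 [-12. -34. -42.] [ 11.  36. -34.]
-34 418 [-12. -34. -34.] [ 11.  36. -26.]
-26 105 [-11. -27. -26.] [ 10.  29. -20.]
shut
-90 2935 [ -9. -50. -90.] [ 13.  50. -82.]
-82 3919 [-10. -43. -82.] [ 12.  44. -74.]
-74 2434 [-12. -37. -74.] [ 13.  38. -66.]
-66 771 [-13. -29. -66.] [ 13.  32. -58.]
-58 596 [-12. -12. -58.] [ 11.  14. -50.]
-50 420 [  5. -13. -50.] [ 11.  15. -42.]
-42 368 [  5. -13. -42.] [ 11.  14. -34.]
-34 294 [  5. -13. -34.] [ 11.  14. -26.]
-26 65 [  6.  -6. -26.] [ 11.  12. -21.]
-18 219 [  5.  -6. -14.] [ 13.   6. -10.]
-10 4 [  6.  -6. -10.] [13. -6. -9.]
14 97 [-6. -9. 14.] [ 6.  9. 20.]
```

Both the wrist and side depth show the fingertips about 38 mm farther back than the description states: tool z ≈ −21, not +17. The fingers closed just above the bar. I'll open, go 36 mm lower and grip again.

```bash
python3 -m handwheel '{"jaw":[0,0,0,0,0,0,1,1,1,1,1,1],"offset":[[0,0,0],[0,0,0],[0,0,0],[0,0,0.08],[0,0,0.24],[0,0,0.24],[0,0,0.24],[0,0,0.24],[0,0,0.24],[0,0,0.24],[0,0,0.24],[0,0,0.24]],"dr":[[0,0,0],[0,0,0],[0,0,0],[0,0,0],[0,0,0],[0,0,0],[0,0,0],[0,0,0],[0,0,0],[0,0,0],[0,0,0],[0,0,0]]}'; python3 -c "
from h import *
s=read_state();print(s['ft_torque'],s['ee_rot'])"
```

```text
clock: 7.72
tcp_pos: [553.7, -45.3, 138.2]
ee_rot: [-180.0, 0.0, 108.4]
contact_force: [-4.9, -0.6, 5.0]
finger_gap: 11.0
[-0.24348363  0.64015626  0.00636137] [-1.79969224e+02  3.93197330e-02  1.08398548e+02]
```

Gripped. I'll turn anticlockwise in stages and watch the torque.

```bash
cat > st.py <<'E'
from h import *
s=read_state(); print('tz',round(s['ft_torque'][2],3),'yaw',round(s['ee_rot'][2],1),'j6',round(s['joint_pos'][5],1))
E
for i in 1; do python3 -m handwheel '{"jaw":[1,1,1],"offset":[[0,0,0],[0,0,0],[0,0,0]],"dr":[[0,0,-0.014],[0,0,-0.028],[0,0,-0.028]]}'; python3 st.py; python3 -m handwheel '{"jaw":[1,1],"offset":[[0,0,0],[0,0,0]],"dr":[[0,0,-0.014],[0,0,-0.014]]}'; python3 st.py;python3 -m handwheel '{"jaw":[1,1],"offset":[[0,0,0],[0,0,0]],"dr":[[0,0,-0.014],[0,0,-0.014]]}'; python3 st.py; python3 -m handwheel '{"jaw":[1,1],"offset":[[0,0,0],[0,0,0]],"dr":[[0,0,-0.014],[0,0,-0.014]]}'; python3 st.py; done
```

```text
clock: 8.1
tcp_pos: [553.9, -45.2, 138.2]
ee_rot: [-180.0, 0.0, 118.4]
contact_force: [-5.8, -0.7, 5.3]
finger_gap: 10.8
tz 0.032 yaw 118.4 j6 56.9
clock: 8.35
tcp_pos: [554.0, -45.2, 138.2]
ee_rot: [-180.0, 0.0, 123.5]
contact_force: [-6.4, -1.1, 4.2]
finger_gap: 11.2
tz 0.037 yaw 123.5 j6 51.9
clock: 8.6
tcp_pos: [554.0, -45.1, 138.1]
ee_rot: [-180.0, 0.0, 128.5]
contact_force: [-4.8, -0.3, 4.2]
finger_gap: 11.0
tz -0.186 yaw 128.5 j6 46.9
clock: 8.85
tcp_pos: [554.1, -45.1, 138.1]
ee_rot: [180.0, 0.0, 133.5]
contact_force: [-5.5, -0.1, 5.5]
finger_gap: 11.1
tz -0.153 yaw 133.5 j6 41.9
```

```bash
for i in 1; do python3 -m handwheel '{"jaw":[1,1],"offset":[[0,0,0],[0,0,0]],"dr":[[0,0,-0.014],[0,0,-0.014]]}'; python3 st.py; python3 -m handwheel '{"jaw":[1,1],"offset":[[0,0,0],[0,0,0]],"dr":[[0,0,-0.011],[0,0,-0.011]]}'; python3 st.py;python3 -m handwheel '{"jaw":[1,1],"offset":[[0,0,0],[0,0,0]],"dr":[[0,0,-0.008],[0,0,-0.008]]}'; python3 st.py; done | grep -E 'clock|tz'
python3 - <<'E'
from h import *
r,p=campose('wrist'); im,D=snapshot('wrist'); cv2.imwrite('pics/t1.png',cv2.resize(im[60:300,130:390],(780,720)[:2] and (650,600),interpolation=cv2.INTER_CUBIC))
print([(round(d['conf'],2),np.round(r@np.array(d['at'])+p).tolist()) for d in nets.recognise('wrist','socket')[:3]])
E
```

```text
clock: 9.1
tz -0.054 yaw 138.6 j6 36.8
clock: 9.35
tz 0.013 yaw 142.5 j6 32.8
clock: 9.6
tz -0.0 yaw 145.4 j6 30.0
[(0.92, [528.0, -43.0, 101.0])]
```

View pics/t1.png

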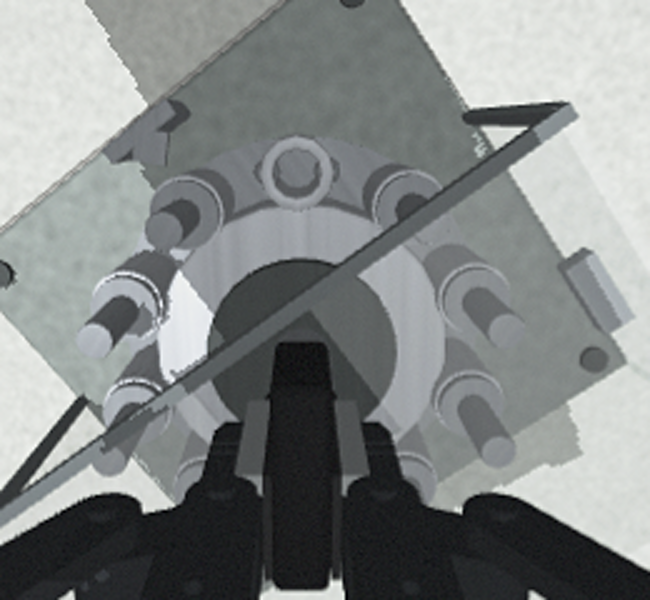

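The first click is done and the empty socket is now one step short of the pointer. Second click next.

```bash
for i in 1; do python3 -m handwheel '{"jaw":[1,1,1,1,1,1],"offset":[[0,0,0],[0,0,0],[0,0,0],[0,0,0],[0,0,0],[0,0,0]],"dr":[[0,0,-0.014],[0,0,-0.028],[0,0,-0.042],[0,0,-0.056],[0,0,-0.068],[0,0,-0.068]]}'; python3 st.py; python3 -m handwheel '{"jaw":[1,1],"offset":[[0,0,0],[0,0,0]],"dr":[[0,0,-0.014],[0,0,-0.014]]}'; python3 st.py;python3 -m handwheel '{"jaw":[1,1,1],"offset":[[0,0,0],[0,0,0],[0,0,0]],"dr":[[0,0,-0.014],[0,0,-0.014],[0,0,-0.014]]}'; python3 st.py; done | grep -E 'clock|tz'
python3 - <<'E'
from h import *
tp=pose(); r,p=campose('wrist',tp); im,D=snapshot('wrist'); np.savez('w3.npz',im=im,D=D,p=tp[0],r=tp[1]); cv2.imwrite('pics/t2.png',cv2.resize(im[60:300,130:390],(650,600),interpolation=cv2.INTER_CUBIC))
print([(round(d['conf'],2),np.round(r@np.array(d['at'])+p).tolist()) for d in nets.recognise('wrist','socket')[:3]])
E
```

```text
clock: 10.45
tz -0.113 yaw 169.9 j6 5.5
clock: 10.7
tz -0.024 yaw 174.9 j6 0.4
clock: 11.08
tz -0.023 yaw 180.0 j6 -4.6
[(0.91, [533.0, -45.0, 103.0])]
```

View pics/t2.png

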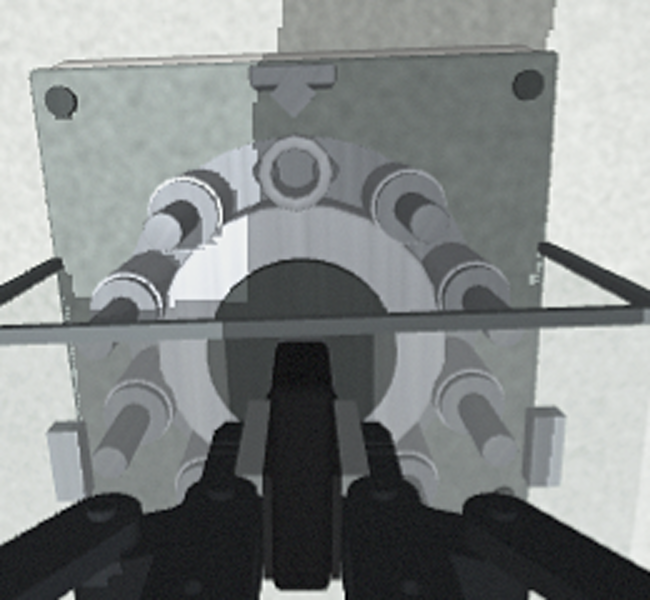

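The empty socket is at the pointer. I'll release, rise, check, and measure the socket and stand from above.

```bash
python3 -m handwheel '{"jaw":[0,0,0,0,0,0,0],"offset":[[0,0,0],[0,0,0],[0,0,0],[0,0,-0.2],[0,0,-0.5],[0,0,-0.8],[0,0,-0.8]],"dr":[[0,0,0],[0,0,0],[0,0,0],[0,0,0],[0,0,0],[0,0,0],[0,0,0]]}'
cat > sock.py <<'E'
from h import *
tp=pose(); im,D=snapshot('wrist'); np.savez('w4.npz',im=im,D=D,p=tp[0],r=tp[1])
q=proj('wrist',[[498.5,-46.6,102]],tp)[0]; u0,v0=(q-32).astype(int)
c=cv2.resize(im[v0:v0+64,u0:u0+64],(600,600),interpolation=cv2.INTER_CUBIC); cv2.imwrite('pics/s.png',c)
k=600/64; print(tp[0],u0,v0,'pred',(q-[u0,v0])*k)
X=cloud('wrist',D,tp); m=(abs(X[...,2]-102)<6)&(np.hypot(X[...,0]-498.5,X[...,1]+46.6)<16)
Q=X[m]; print(len(Q),Q.mean(0),cv2.minEnclosingCircle(Q[:,:2].astype(np.float32)))
E
python3 sock.py
python3 - <<'E'
from h import *
z=np.load('w3.npz'); print('gripped view:',atz('wrist',[[130+296*.4,60+174*.4]],102,(z['p'],z['r'])))
E
```

```text
clock: 12.05
tcp_pos: [557.0, -45.1, 261.1]
ee_rot: [-180.0, 0.5, -180.0]
contact_force: [0.0, -0.3, -0.4]
finger_gap: 42.7
[556.97665689 -45.0615087  261.13457453] 217 85 pred [304.92255244 307.61123811]
226 [501.81152735 -46.35490156 101.23675991] ((501.848876953125, -46.52086639404297), 13.58072566986084)
gripped view: [[498.87280315 -46.10752206 102.        ]]
```

View pics/s.png

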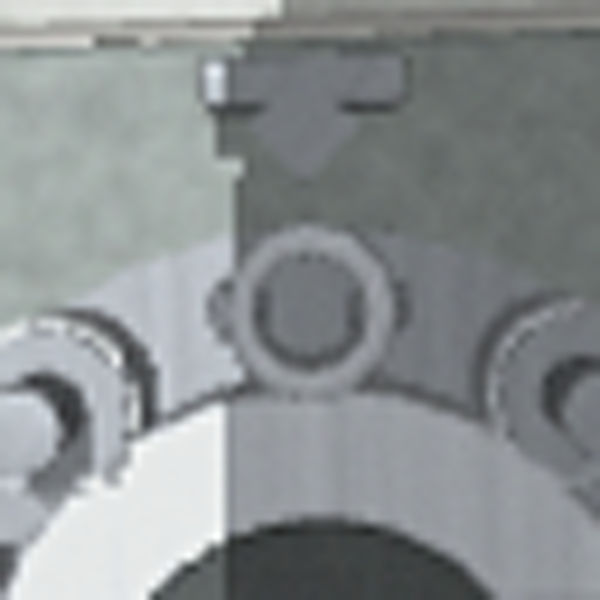

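The socket is clicked in at about (498.4, −46.0). The knob bar now lies along x, so I need to check body clearance for the insertion. I'll measure the gripper body from depth and compute the move toward the bur.

Run:
```python
from h import *
z=np.load('w4.npz'); tp=(z['p'],z['r']); T=(cloud('wrist',z['D'],tp)-tp[0])@tp[1]
print('wrist body, columns at |y|<15')
for v in range(190,384,12):
    t=T[v,250]; print(v,t.round(0),end=' ')
print()
im,D=snapshot('side'); T=(cloud('side',D)-tp[0])@tp[1]
m=(D>0)&(abs(T[...,0])<60)&(abs(T[...,1])<70)&(T[...,2]>-130)&(T[...,2]<-10); Q=T[m]
for h in range(-130,-10,8):
    k=(Q[:,2]>=h)&(Q[:,2]<h+8)
    if k.sum(): print(h,k.sum(),'x',np.percentile(Q[k,0],[1,99]).round(0),'y',np.percentile(Q[k,1],[1,99]).round(0))
# bur estimate from top & side
print(atz('wrist',[[648*.64,205*.64]],49,(np.load('w1.npz')['p'],np.load('w1.npz')['r'])))
print('move to above (470,235,200)',(np.array([470,235,261])-tp[0]))
```

```text
wrist body, columns at |y|<15
190 [-3. -1. 76.] 202 [-15.  -1.  75.] 214 [-42.  -1. 113.] 226 [-57.  -1. 113.] 238 [-72.  -1. 114.] 250 [-173.   -1.  262.] 262 [-197.   -1.  262.] 274 [-222.   -1.  262.] 286 [-248.   -1.  262.] 298 [-274.   -1.  261.] 310 [-303.   -1.  263.] 322 [ 10.  -0. -98.] 334 [  11.   -0. -103.] 346 [  10.   -0. -106.] 358 [  10.   -0. -110.] 370 [  11.   -0. -113.] 382 [  10.   -0. -116.] 
-130 70 x [-5. 22.] y [-51.  -2.]
-122 165 x [-9. 22.] y [-68.  59.]
-114 106 x [-9. 23.] y [-69.  62.]
-106 80 x [-9. 20.] y [-66.  60.]
-98 99 x [-8. 20.] y [-64.  59.]
-90 107 x [-10.  21.] y [-61.  54.]
-82 61 x [-8. 19.] y [-59.  55.]
-74 89 x [-7. 16.] y [-56.  51.]
-66 51 x [-3. 16.] y [-53.  45.]
-58 37 x [-4. 15.] y [-35.  27.]
-50 44 x [-4. 14.] y [-36.  24.]
-42 48 x [-5. 14.] y [-37.  24.]
-34 48 x [-7. 14.] y [-38.  24.]
-26 39 x [-6. 14.] y [-35.  24.]
-18 4 x [-6.  9.] y [-30.  22.]
[[489.62702102 248.01150798  49.        ]]
move to above (470,235,200) [-8.69766569e+01  2.80061509e+02 -1.34574529e-01]
```

The palm starts at tool z ≈ −95, so the whole hand is shifted back about 40 mm and clears the knob. Now to the bur.

```bash
python3 -m handwheel '{"jaw":[0,0,0],"offset":[[0.24,0.96,0],[0.24,0.96,0],[0.24,0.96,0]],"dr":[[0,0,0],[0,0,0],[0,0,0]]}' | head -2
python3 -m handwheel '{"jaw":[0,0,0,0,0],"offset":[[0.23,0.96,0.4],[0.23,0.96,0.4],[0.23,0.96,0.4],[0.23,0.96,0.4],[0.23,0.96,0.4]],"dr":[[0,0,0],[0,0,0],[0,0,0],[0,0,0],[0,0,0]]}'
python3 - <<'E'
from h import *
tp=pose(); im,D=snapshot('wrist'); np.savez('w5.npz',im=im,D=D,p=tp[0],r=tp[1])
X=cloud('wrist',D,tp)
m=(X[...,2]>73)&(X[...,2]<90)&(np.hypot(X[...,0]-487,X[...,1]-243)<30); Q=X[m]; print('top',len(Q),Q.mean(0),Q.std(0))
m=(X[...,2]>47)&(X[...,2]<53)&(np.hypot(X[...,0]-487,X[...,1]-243)<30); Q=X[m]; print('collar',len(Q),Q.mean(0))
r,p=campose('wrist',tp); print([(round(d['conf'],2),np.round(r@np.array(d['at'])+p).tolist()) for d in nets.recognise('wrist','bur')[:3]])
q=proj('wrist',[[487,243,79]],tp)[0]; u0,v0=(q-40).astype(int); print(u0,v0)
cv2.imwrite('pics/b.png',cv2.resize(im[v0:v0+80,u0:u0+80],(560,560),interpolation=cv2.INTER_CUBIC))
E
```

```text
clock: 12.52
tcp_pos: [516.3, 101.6, 254.6]
clock: 13.15
tcp_pos: [483.2, 242.3, 195.8]
ee_rot: [-179.9, -0.1, -179.9]
contact_force: [-0.5, -0.8, -0.1]
finger_gap: 42.9
top 72 [487.9842678  243.17760641  79.37472921] [2.64676002 2.46221706 1.80782991]
collar 272 [488.33735858 244.4599166   48.71749338]
[(0.66, [487.0, 243.0, 50.0])]
211 139
```

View pics/b.png

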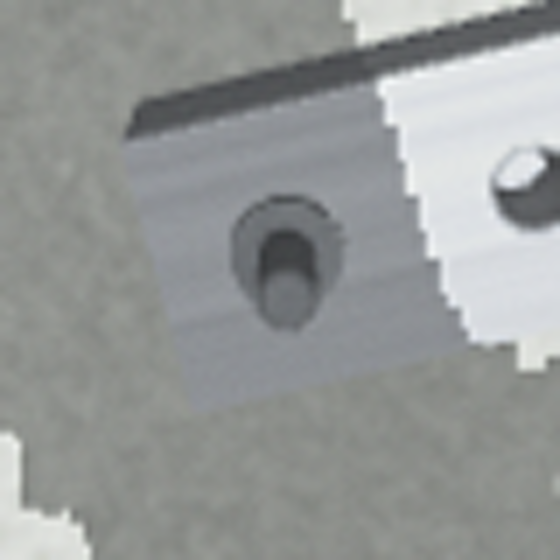

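```bash
python3 -c "
from h import *
z=np.load('w5.npz');tp=(z['p'],z['r']);print(atz('wrist',[[252.1,181.9]],79,tp),atz('wrist',[[252,174.5]],49,tp))"
python3 -m handwheel '{"jaw":[0,0,0,0,0],"offset":[[-0.032,0.006,0.4],[-0.032,0.006,0.8],[-0.032,0.006,0.8],[-0.032,0.006,0.8],[-0.032,0.006,0.8]],"dr":[[0,0,0],[0,0,0],[0,0,0],[0,0,0],[0,0,0]]}'
```

```text
[[489.27043923 243.68474454  79.        ]] [[488.28976068 243.70322333  49.        ]]
clock: 13.88
tcp_pos: [491.1, 244.9, 80.2]
ee_rot: [179.8, 0.3, -180.0]
contact_force: [0.8, 0.6, 0.1]
finger_gap: 42.8
```

```bash
python3 -m handwheel '{"jaw":[0,0],"offset":[[0,0,0],[0,0,0]],"dr":[[0,0,0],[0,0,0]]}'
python3 - <<'E'
from h import *
tp=pose(); im,D=snapshot('wrist'); X=cloud('wrist',D,tp)
m=(X[...,2]>74)&(X[...,2]<90)&(np.hypot(X[...,0]-488,X[...,1]-243)<12); Q=X[m]; print('top',len(Q),Q.mean(0),(((Q-tp[0])@tp[1]).mean(0)))
m=(X[...,2]>47)&(X[...,2]<52)&(np.hypot(X[...,0]-488,X[...,1]-243)<12); Q=X[m]; print('collar',len(Q),Q.mean(0))
E
```

```text
clock: 14.12
tcp_pos: [489.1, 244.3, 78.0]
ee_rot: [179.9, 0.1, -179.9]
contact_force: [-0.5, -0.3, -0.7]
finger_gap: 42.8
top 202 [487.64098286 243.0532465   79.19062199] [ 1.50395539 -1.27336982 -1.17412136]
collar 318 [485.72851076 242.99513506  49.86297352]
```

```bash
python3 -m handwheel '{"jaw":[0,0,0,1,1,1,1,1,1],"offset":[[0.006,-0.007,0.12],[0.006,-0.007,0.245],[0.006,-0.007,0.245],[0.006,-0.007,0.245],[0.006,-0.007,0.245],[0.006,-0.007,0.245],[0.006,-0.007,0.245],[0.006,-0.007,0.245],[0.006,-0.007,0.245]],"dr":[[0,0,0],[0,0,0],[0,0,0],[0,0,0],[0,0,0],[0,0,0],[0,0,0],[0,0,0],[0,0,0]]}'
```

```text
clock: 15.3
tcp_pos: [488.4, 243.4, 41.2]
ee_rot: [179.9, 0.1, -179.9]
contact_force: [-1.0, 1.8, 5.9]
finger_gap: 7.7
```

```bash
python3 -m handwheel '{"jaw":[1,1,1,1,1,1],"offset":[[0,0,-0.1],[0,0,-0.4],[0,0,-0.7],[0,0,-1],[0,0,-1],[0,0,-1]],"dr":[[0,0,0],[0,0,0],[0,0,0],[0,0,0],[0,0,0],[0,0,0]]}'
python3 -m handwheel '{"jaw":[1,1,1,1],"offset":[[-0.03,-0.95,0],[-0.03,-0.95,0],[-0.03,-0.95,0],[-0.03,-0.95,0]],"dr":[[0,0,0],[0,0,0],[0,0,0],[0,0,0]]}'
python3 -m handwheel '{"jaw":[1,1,1,1,1,1],"offset":[[-0.03,-0.98,0],[-0.03,-0.98,0],[-0.03,-0.98,0],[-0.03,-0.98,0],[-0.03,-0.98,0],[-0.03,-0.98,0]],"dr":[[0,0,0],[0,0,0],[0,0,0],[0,0,0],[0,0,0],[0,0,0]]}'
cat > chk.py <<'E'
from h import *
tp=pose(); im,D=snapshot('wrist'); np.savez('w6.npz',im=im,D=D,p=tp[0],r=tp[1])
cv2.imwrite('pics/c.png',cv2.resize(im[40:240,150:350],(600,600),interpolation=cv2.INTER_CUBIC)); print(tp[0])
s=im[:]; 
for z in (-28-0,):
    print('exp tip px',((proj('wrist',[tp[0]-[0,0,28]],tp)[0]-[150,40])*3).round(), 'socket px',((proj('wrist',[[498.4,-46,102]],tp)[0]-[150,40])*3).round())
E
python3 chk.py
```

```text
clock: 16.05
tcp_pos: [487.0, 242.6, 189.8]
ee_rot: [-180.0, -0.0, -179.9]
contact_force: [0.0, -0.0, 0.3]
finger_gap: 7.5
clock: 16.55
tcp_pos: [491.4, 99.5, 188.9]
ee_rot: [180.0, -0.2, 179.9]
contact_force: [0.3, -0.2, 0.0]
finger_gap: 7.4
clock: 17.3
tcp_pos: [496.9, -44.9, 189.9]
ee_rot: [180.0, -0.0, -179.8]
contact_force: [-0.2, 0.4, -0.3]
finger_gap: 7.5
[496.91813483 -44.93977265 189.85611546]
exp tip px [302. 495.] socket px [299. 435.]
```

View pics/c.png

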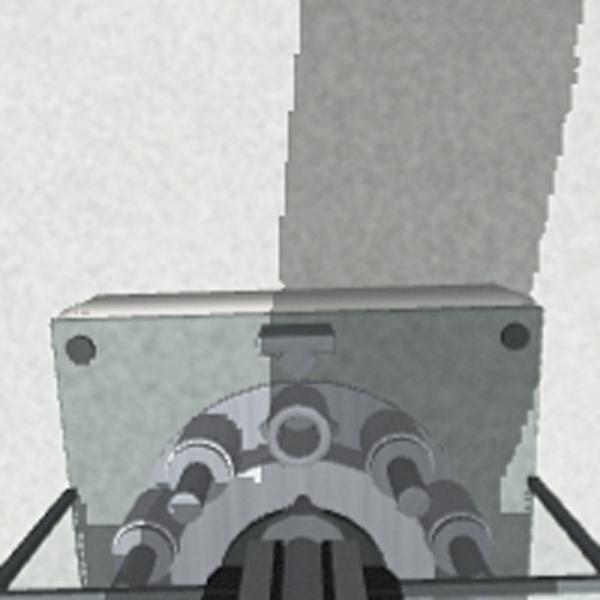

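The bur is held upright and its tip at (303,497) matches the prediction. The socket is at (298,437), within 1 mm of the estimate. I'll lower to just above the rim and recheck the alignment.

```bash
python3 -m handwheel '{"jaw":[1,1,1,1,1],"offset":[[-0.011,-0.008,0.1],[-0.011,-0.008,0.25],[-0.011,-0.008,0.36],[-0.011,-0.008,0.36],[-0.011,-0.008,0.36]],"dr":[[0,0,0],[0,0,0],[0,0,0],[0,0,0],[0,0,0]]}'
python3 - <<'E'
from h import *
tp=pose(); im,D=snapshot('wrist'); np.savez('w7.npz',im=im,D=D,p=tp[0],r=tp[1])
u0,v0=205,165; cv2.imwrite('pics/d.png',cv2.resize(im[v0:v0+80,u0:u0+90],(720,640)[:2],interpolation=cv2.INTER_CUBIC)[:600])
print(((proj('wrist',[tp[0]-[0,0,28],[498.6,-46.1,102]],tp)-[u0,v0])*8).round())
print('tz',read_state()['tcp_pos'])
E
```

```text
clock: 17.98
tcp_pos: [498.7, -47.6, 136.2]
ee_rot: [180.0, 0.0, -179.9]
contact_force: [-0.4, 0.6, -1.0]
finger_gap: 7.3
[[367. 319.]
 [382. 296.]]
tz [499.04189691 -47.72169867 136.5874418 ]
```

View pics/d.png

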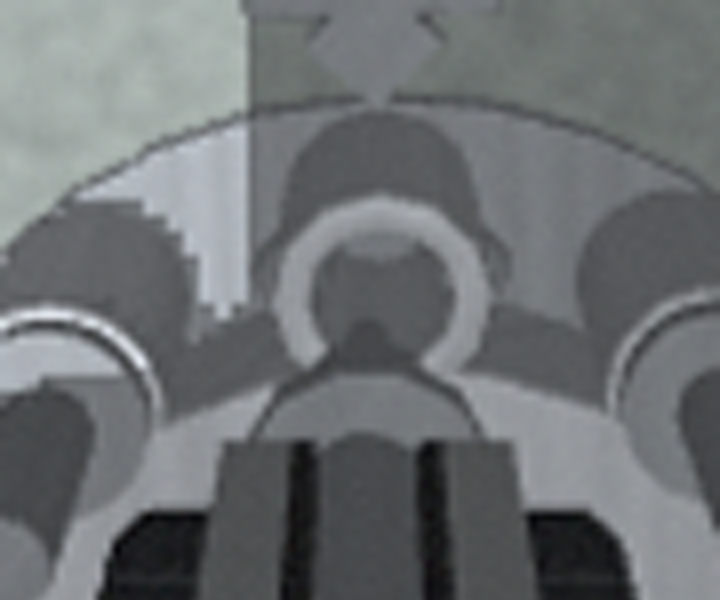

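Run:
```python
from h import *
z=np.load('w7.npz'); tp=(z['p'],z['r']); a=np.linspace(0,2*np.pi,72)
def ext(c,rad,n):
    P=np.c_[c[0]+rad*np.cos(a),c[1]+rad*np.sin(a),np.full(72,c[2])]; q=(proj('wrist',P,tp)-[205,165])*8
    print(n,'u',q[:,0].min().round(),q[:,0].max().round(),'v',q[:,1].min().round(),q[:,1].max().round())
t=tp[0]; o=t-[0,0,28]
for dx in (0,2):
    ext(o+[dx,0,0],2,'tip'); ext(o+[dx,0,12],2,'tip12'); ext(o+[dx,0,18],6,'cone18'); ext(o+[dx,0,32],10,'collar'); ext(o+[dx,0,36],10,'collartop'); ext(o+[dx,0,36],5,'shank')
ext([498.6,-46.1,102],11,'sock'); ext([498.6,-46.1,102],7,'bore')
```

```text
tip u 346.0 388.0 v 299.0 339.0
tip12 u 345.0 389.0 v 345.0 386.0
cone18 u 298.0 436.0 v 326.0 455.0
collar u 243.0 492.0 v 341.0 570.0
collartop u 240.0 495.0 v 360.0 593.0
shank u 304.0 431.0 v 419.0 536.0
tip u 346.0 388.0 v 319.0 358.0
tip12 u 345.0 389.0 v 366.0 407.0
cone18 u 298.0 436.0 v 348.0 476.0
collar u 243.0 491.0 v 365.0 592.0
collartop u 241.0 494.0 v 384.0 616.0
shank u 304.0 431.0 v 443.0 559.0
sock u 270.0 495.0 v 188.0 401.0
bore u 311.0 454.0 v 228.0 363.0
```

The tip is about 1 mm low in y and 1.3 mm high in x relative to the socket. I'll correct that and lower in stages while watching force.

```bash
python3 -m handwheel '{"jaw":[1,1,1,1],"offset":[[0.009,0.007,0],[0.009,0.007,0.04],[0.009,0.007,0.08],[0.009,0.007,0.08]],"dr":[[0,0,0],[0,0,0],[0,0,0],[0,0,0]]}'
python3 - <<'E'
from h import *
tp=pose(); im,D=snapshot('wrist'); u0,v0=205,165; cv2.imwrite('pics/e.png',cv2.resize(im[v0:v0+70,u0:u0+90],(720,560),interpolation=cv2.INTER_CUBIC))
E
```

```text
clock: 18.52
tcp_pos: [496.5, -46.7, 123.3]
ee_rot: [180.0, -0.1, -179.9]
contact_force: [0.0, 0.7, 0.2]
finger_gap: 7.1
```

View pics/e.png

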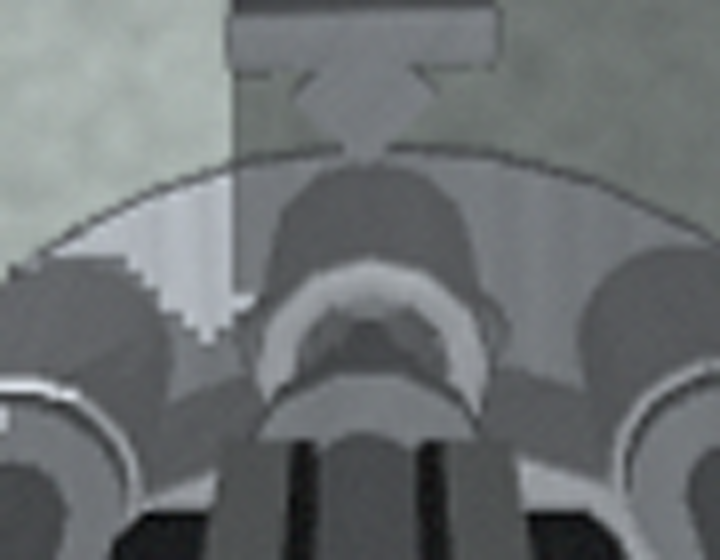

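```bash
python3 -m handwheel '{"jaw":[1,1,1,1],"offset":[[0,0.002,0.03],[0,0.002,0.06],[0,0.002,0.08],[0,0.002,0.08]],"dr":[[0,0,0],[0,0,0],[0,0,0],[0,0,0]]}'
python3 -m handwheel '{"jaw":[1,1,1],"offset":[[0,0,0.02],[0,0,0.03],[0,0,0.03]],"dr":[[0,0,0],[0,0,0],[0,0,0]]}'
```

```text
clock: 19.08
tcp_pos: [497.0, -46.4, 111.7]
ee_rot: [180.0, -0.0, -179.9]
contact_force: [0.5, 0.4, -0.8]
finger_gap: 7.2
clock: 19.45
tcp_pos: [497.1, -46.4, 107.4]
ee_rot: [-180.0, -0.0, -179.9]
contact_force: [-0.1, 0.3, -1.2]
finger_gap: 7.4
```

```bash
for i in 1; do python3 -m handwheel '{"jaw":[1,1,1],"offset":[[0,0,0.01],[0,0,0.02],[0,0,0.02]],"dr":[[0,0,0],[0,0,0],[0,0,0]]}'
python3 -m handwheel '{"jaw":[1,1,1],"offset":[[0,0,0.01],[0,0,0.01],[0,0,0.01]],"dr":[[0,0,0],[0,0,0],[0,0,0]]}';python3 -m handwheel '{"jaw":[1,1,1],"offset":[[0,0,0.01],[0,0,0.01],[0,0,0.01]],"dr":[[0,0,0],[0,0,0],[0,0,0]]}'; done | grep -E 'tcp|force'
```

```text
tcp_pos: [497.1, -46.4, 104.4]
contact_force: [-0.1, 0.8, 0.2]
tcp_pos: [497.3, -46.4, 103.2]
contact_force: [-0.3, 0.5, 0.9]
tcp_pos: [497.3, -46.4, 101.4]
contact_force: [0.7, 0.8, 0.0]
```

```bash
for i in 1; do python3 -m handwheel '{"jaw":[1,1,1],"offset":[[0,0,0.01],[0,0,0.01],[0,0,0.01]],"dr":[[0,0,0],[0,0,0],[0,0,0]]}'
python3 -m handwheel '{"jaw":[1,1,1],"offset":[[0,0,0.007],[0,0,0.007],[0,0,0.007]],"dr":[[0,0,0],[0,0,0],[0,0,0]]}'; done | grep -E 'tcp|force'
python3 - <<'E'
from h import *
tp=pose(); im,D=snapshot('wrist'); u0,v0=205,165; a=cv2.resize(im[v0:v0+70,u0:u0+90],(514,400),interpolation=cv2.INTER_CUBIC)
im,_=snapshot('side'); u,v=proj('side',[[498,-46,110]])[0].astype(int); b=cv2.resize(im[v-35:v+15,u-18:u+18],(286,400),interpolation=cv2.INTER_CUBIC)
cv2.imwrite('pics/f.png',np.hstack([a,cv2.convertScaleAbs(b,alpha=1.5)]))
E
```

```text
tcp_pos: [497.3, -46.4, 99.9]
contact_force: [0.5, 1.8, 0.8]
tcp_pos: [497.3, -46.4, 99.1]
contact_force: [0.2, 2.0, 3.2]
```

View pics/f.png

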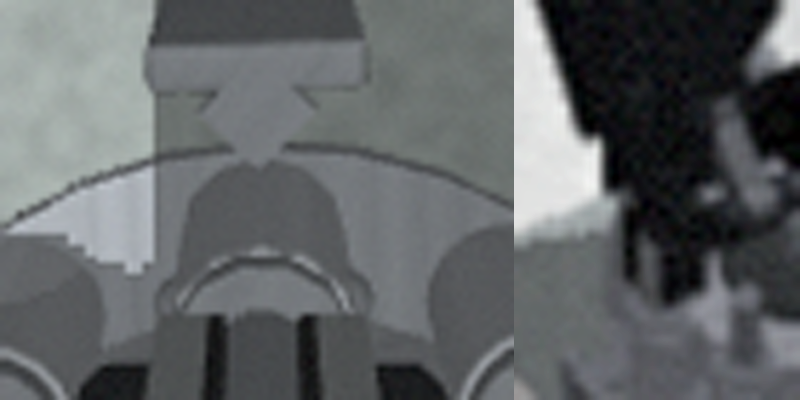

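The collar is almost on the rim and concentric with it. I'll press on in small steps.

```bash
for i in 1; do python3 -m handwheel '{"jaw":[1,1,1],"offset":[[0,0,0.007],[0,0,0.007],[0,0,0.007]],"dr":[[0,0,0],[0,0,0],[0,0,0]]}'
python3 -m handwheel '{"jaw":[1,1,1],"offset":[[0,0,0.007],[0,0,0.007],[0,0,0.007]],"dr":[[0,0,0],[0,0,0],[0,0,0]]}'; done | grep -E 'tcp|force'
```

```text
tcp_pos: [497.2, -46.4, 98.1]
contact_force: [0.5, 0.8, 4.9]
tcp_pos: [497.4, -46.5, 98.1]
contact_force: [-2.4, 0.7, 10.7]
```

```bash
python3 -m handwheel '{"jaw":[1,1,1],"offset":[[0,0,0.005],[0,0,0.005],[0,0,0.005]],"dr":[[0,0,0],[0,0,0],[0,0,0]]}'
```

```text
clock: 22.55
tcp_pos: [497.5, -46.4, 98.0]
ee_rot: [-180.0, 0.1, -179.9]
contact_force: [-3.6, 1.7, 14.4]
finger_gap: 7.1
```

Seated: TCP z holds at 98.0, as predicted, while force climbs to 14 N. I'll release slightly to stay clear of the neighbouring burs, then rise and verify.

```bash
python3 -m handwheel '{"jaw":[0.6,0.6,0.6,0.6,0.6,0.6,0.6,0.6],"offset":[[0,0,-0.005],[0,0,-0.005],[0,0,-0.005],[0,0,-0.05],[0,0,-0.2],[0,0,-0.5],[0,0,-0.9],[0,0,-0.9]],"dr":[[0,0,0],[0,0,0],[0,0,0],[0,0,0],[0,0,0],[0,0,0],[0,0,0],[0,0,0]]}'
python3 - <<'E'
from h import *
tp=pose(); im,D=snapshot('wrist'); X=cloud('wrist',D,tp)
for lo,hi,n in ((131,145,'top'),(103,109,'collar')):
    m=(X[...,2]>lo)&(X[...,2]<hi)&(np.hypot(X[...,0]-498.5,X[...,1]+46)<14); Q=X[m]; print(n,len(Q),Q.mean(0) if len(Q) else '')
# neighbours' tops for comparison
c=np.array([554.3,-45])
for k in (1,9):
    a=np.radians(182-36*k); P=c+56*np.array([np.cos(a),np.sin(a)]); m=(X[...,2]>131)&(X[...,2]<145)&(np.hypot(*(X[...,:2]-P).transpose(2,0,1))<12); print(k,P,X[m].mean(0))
q=proj('wrist',[[498.5,-46,110]],tp)[0].astype(int); cv2.imwrite('pics/z.png',cv2.resize(im[q[1]-40:q[1]+40,q[0]-50:q[0]+50],(750,600),interpolation=cv2.INTER_CUBIC))
E
```

```text
clock: 23.55
tcp_pos: [500.5, -46.8, 236.9]
ee_rot: [-179.9, 0.6, -179.9]
contact_force: [-0.4, 0.4, -0.2]
finger_gap: 17.1
top 77 [497.00005861 -46.50364476 136.38965878]
collar 151 [495.25710979 -46.51092449 106.68663914]
1 [507.87389594 -13.68519741] [507.40725387 -13.53792786 136.40329018]
9 [510.1713978  -79.47704262] [509.602352   -78.76534655 136.58157774]
```

View pics/z.png

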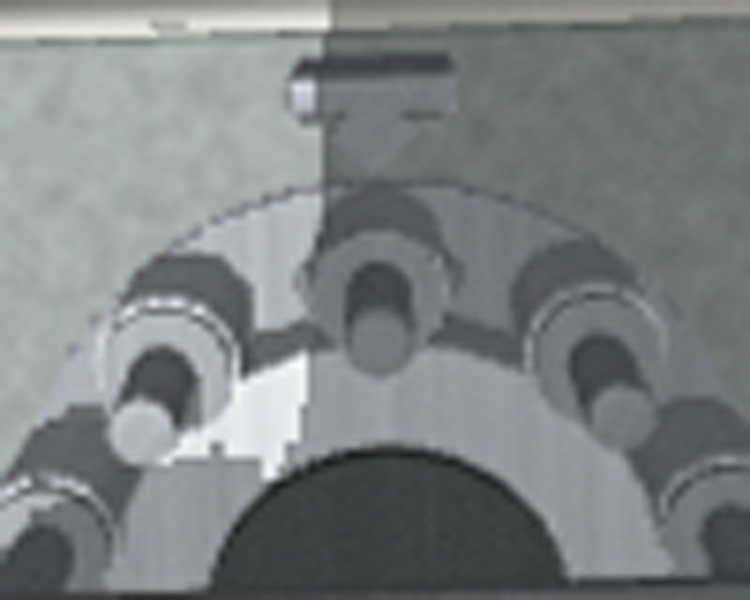

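The bur's top is at 136.4 mm, the same as its neighbours, its collar is on the rim at the pointer, and the hand is clear. Handing in.

```bash
python3 -m handwheel '{"jaw":[0.6,0.6],"offset":[[0,0,0],[0,0,0]],"dr":[[0,0,0],[0,0,0]]}'; python3 -c "
from rig import workorder; print(workorder.sign_off())"
```

```text
clock: 23.85
tcp_pos: [496.1, -46.4, 229.6]
ee_rot: [180.0, -0.2, -179.9]
contact_force: [-0.1, -0.4, 0.1]
finger_gap: 16.8
the job is handed in; nothing more can be done
None
```

The job is handed in at about 24 s of robot time; the system gives no verdict. I turned the wheel two clicks anticlockwise by the wing knob, which brought the empty socket to the pointer. I then took the bur from its stand and pressed it home with about 14 N at most.

**Last checks:**
- **Seating:** the bur's top measured 136.4 mm, and its two neighbours measured 136.4 and 136.6 mm.
- **Position:** the collar looks flat on the rim, the bur looks upright, and the socket is in line with the pointer. The bur's top measured at (497.0, −46.5), against my socket estimate of about (498.5, −46). That 1.5 mm is within the camera calibration error.
- **Robot:** the hand is well above the changer, with no force reading.

**Problems and disagreements:**
- **First grip missed:** the fingers closed on air just above the knob. Depth images showed the fingertips about 38 mm farther back than the description says, so I used the measured position from then on.
- **Clips barely felt:** there was no clear resistance from about 8 mm above home, as the description suggested. Force only rose over the last 2 mm. I judged the seating by height and by the hard stop.
- **Picture budget:** I viewed 15 pictures, five over the budget of 10, mostly to sort out the fingertip offset and check the insertion.

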